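# Reset the ratchet of a tilting painting board and prop it at its lowest notch

### The job

The tilting painting board is propped too steep on its ratchet. Take it by the steel bar at its free edge, lift it through the remaining notches and press it gently against the springy end stop at the top until the pawl flips out, let it down fully flat by hand so that the pawl flips back in, then raise it to the lowest notch, set it down on the pawl and let go. Do not force the end stop, do not let the board drop at any time, and leave everything else on the bench where it is.

Things in the scene. Friction and masses are not known exactly. Their poses are not given: they have to be found in the camera images.
- stand: tilting stand fixed to the bench: plywood base 360 x 420 x 12 mm, two hinge posts. Origin on the bench top directly under the hinge line, midway along it; z up, x level from the hinge towards the board's free edge, y along the hinge. The hinge line is 100 mm above the origin. The base spans x -125 to +235 mm, y -235 to +185 mm
- board (a joint): tilt of the board in rad: 0 = flat, grows as the free edge is lifted. Wooden slab 180 mm (from hinge) x 300 x 12 mm, red and white panel on top; 3 to 4.5 N hold it up at the bar. Notches at 0.22 (lowest), 0.43 and 0.64; it starts on 0.43. It rises with faint clicks; lift 0.04 past a notch and lower again to sit in it. Let go when not on a notch or flat, it drops
- handle (a point): centre of the round steel bar by which the board is lifted: 10 mm thick, 110 mm long, parallel to the hinge, 225 mm from the hinge line in the plane of the board (level with the hinge when flat), 45 mm clear of the board's free edge, with an arm at each end. It is fixed to the board and turns with it
- stop: springy end stop, black block 22 x 22 x 26 mm low under the hinge, -y side. The board's red striker meets it at 0.92 to 1.29 rad; striker and cam are clamped differently each time, so feel for it. It yields about 1.2 N per mm at the bar. About 6 to 8 N at the bar on top of the board's weight, kept up for 0.5 s, flips the pawl out; more than 18 N on top of the weight (58 N at the stop) strains it
- jar: jar of red paint with white lid, 72 mm wide, 100 mm high, origin under its centre; bystander
- tin: green tin, 84 mm wide, 120 mm high, origin under its centre; bystander
- brush: flat paint brush about 210 mm long, 12 mm high, lying; bystander
- sanding_block: cork sanding block 100 x 60 x 30 mm, origin under its centre; bystander
- pawl_bar (a point): end of the pawl's brass reset bar under the board. The pawl (brass hook, steel weight, beside the blue quadrant, -y side, robot end of the stand) tips in or out by its weight; this point is 52 mm above the bench when it is in, 133 mm when out. In: the board cannot go below the notch it sits on. Out: it can be lowered past all notches; fully flat it pushes the pawl in again

How it is judged:
On the way, in this order (a step that is already met when the one before it is completed fails the run):
1. the board is lifted past the top so that the pawl has flipped out (value of joint board above 0.85 rad and z of pawl_bar in the frame of stand above 0.115 m), for 0.1 s.
2. the board is let down flat and the pawl has flipped back in (value of joint board below 0.04 rad and z of pawl_bar in the frame of stand below 0.066 m), for 0.1 s.
At the end, for the whole second after the job is handed in: the board rests still on the pawl in its lowest notch (tilt 0.19 to 0.26 rad, under 0.05 rad/s) with the pawl in (its reset bar lower than 66 mm), let go (value of joint board between 0.19 and 0.26 rad and velocity of joint board between -0.05 and 0.05 rad/s and z of pawl_bar in the frame of stand below 0.066 m); the robot touches nothing.
It fails at once if the end stop strained: pressed with more than 58 N (about 18 N at the bar) (contact force between stop and anything else above 58 N).
It fails at once if the board dropped: falling faster than 1.8 rad/s (velocity of joint board below -1.8 rad/s).
It fails at once if a bystander moved by more than 30 mm (distance of any of jar, tin, brush, sanding_block from where it was at the start of the episode above 0.03 m).
It also fails if it takes over 64 s, if anything falls off the work surface, if the arm or the gripper's body presses on something with over 40 N, if the wrist force passes 120 N, or if a joint passes its speed limit or range.

### The arm

A 7-joint arm with a two-finger parallel gripper is mounted at the origin on the work surface. World frame = base frame: x ahead of the robot, y to its left, z up, the work surface at z = 0. Lengths are in m, angles in rad, forces in N, time in s.
With the tool pointing down it reaches from about 0.35 to 0.775 m from the base axis. Payload 3.1 kg.
Tool frame: the origin (TCP) lies at the very end of the fingers, on their centre line; the grasp point (between the pads) lies 19 mm behind it (bot.pinch_z is the z of the grasp point in the tool frame, in m); z points along the fingers, y is the direction in which the jaws open and shut (so a half turn about z gives the same grasp; the last joint's range is limited). The gripper opens to 85 mm and grips with 20 to 120 N. Pads are 22 mm wide; open, the fingers measure 114 mm over their backs; the gripper's body (76 mm by 85 mm) begins 54 mm behind the grasp point. The pads swing forward as they close: fully open they stand 13 mm farther back than shut.
Start: joints at [1.173, 0.311, 0.014, 1.512, -0.004, 1.319, -0.027], TCP at [0.192, -0.516, 0.208] pointing down, gripper open.
Joint ranges: [-2.7, 2.7], [-0.3, 1.91], [-1.27, 1.3], [0.12, 2.57], [-1.44, 4.58], [0.2, 2.03], [-3.05, 3.05]. Speed limits (rad/s): [2.79, 2.79, 3.14, 3.14, 3.14, 3.14, 3.14].

### API

Orientations are given as a unit quaternion [w, x, y, z].
In Python, from rig import bot gives the robot as it stands. The module is installed in compiled form; this text tells all that it offers.
- The arm moves only by the shell command python3 -m handwheel 'ROWS' [FORCE]. ROWS is JSON, a list of rows, each a list of 7 numbers: the closure in counts, from 0 (fully open) to 255 (shut), then the shift along the world's x, y, z in cm, then the turn, a rotation vector about the world's x, y, z in degrees. In form: [[grip, x, y, z, ax, ay, az], ...]. A call has 1 to 10 rows; each row is the pose to reach, as a shift and turn from the pose measured when the call began; what a row does not reach only later rows make up. A row lasts 1/12 s, in which the tool goes at most 41.7 mm and 7.16 degrees, less where a joint would pass 70% of its speed; a pose out of reach is approached as far as the arm can. A call with a gripper value outside its range is refused whole. The fingers move at their own pace and stop on an object; FORCE is the grip in N (left out, the last holds). Time passes only in rows, so rows that repeat a pose let the fingers close. It gives the time, the measured TCP pose, the force and the opening at its end, in the units of the state.
- bot.sense(): the state, without advancing time (a new reading comes with each control period).
- bot.grab_frame(name): name is "side" or "top" or "wrist"; returns a dict with "pixels" (384x512x3 uint8, red, green, blue), "z_map" (384x512 float32, m along the optical axis (not along the pixel's ray), 0 where there is no reading), "fx", "fy", "cx", "cy" (pixels), "rvec" (rotation vector, rad) and "tvec" (3), from world to camera coordinates, as OpenCV has them. Camera axes: x right, y down, z forward; pixel columns grow to the right and rows downward; lengths in m; the calibration is good to about 2 mm. A picture is of the moment at which its call begins.
- bot.sign_off(): hands the job in, once; it reports no verdict.
The state is a dict: "clock": time; "joint_positions": joint angles; "qd": joint speeds; "joint_efforts": joint torques, N m; "position": TCP position; "eef_rot": TCP orientation; "force": force on the tool from outside, world axes, zero at the start; "wrist_torque": the same for the moment, N m; "gripper_width": finger opening in m.
Only numpy, scipy, OpenCV 4.12 (cv2) and the standard library are available. Lean on these libraries where they do the work, as an engineer would, in place of code of your own. Each camera call takes 0.05 s, during which the arm holds its last target.

## Working session

There is one attempt and no reset: what is moved stays moved. The work goes in short steps, Python scripts to look and compute and a shell command to move; the robot and the scene stay as the last step left them, time stands still between calls to the robot, and variables do not carry over. Pictures are saved under pics/ and viewed, and the job is handed in when it is done.

```bash
mkdir -p pics; ls; cat > h.py <<'E'
import numpy as np, cv2
from rig import bot
def cap(n,tag):
    f=bot.grab_frame(n); cv2.imwrite(f'pics/{tag}.png',f['pixels'][:,:,::-1]); np.savez(f'pics/{tag}.npz',**f); return f
def pts(f):
    z=f['z_map'];v,u=np.mgrid[:384,:512]
    R=cv2.Rodrigues(np.asarray(f['rvec'],float))[0];t=np.asarray(f['tvec']).ravel()
    c=np.stack([(u-f['cx'])/f['fx']*z,(v-f['cy'])/f['fy']*z,z],-1)
    return (c-t)@R
E
python3 - <<'E'
from h import *
for n in('side','top','wrist'): cap(n,n+'0')
print(bot.sense(),bot.pinch_z)
a=[cv2.imread(f'pics/{n}0.png') for n in('side','top')]
cv2.imwrite('pics/w0.png',a[0])
E
```

```text
pics
{'clock': 0.15, 'joint_positions': array([ 1.17332251,  0.31154492,  0.01399682,  1.51268619, -0.00441818,
        1.31921876, -0.02719709]), 'qd': array([ 0.00041213, -0.00245915,  0.00105047, -0.00467364,  0.00057451,
        0.00110007,  0.00079816]), 'joint_efforts': array([ 6.96155312e-04, -3.80272758e+01,  1.46232722e-01, -2.30847323e+01,
        1.21814566e-02,  9.71953705e-03,  2.74088677e-05]), 'position': array([ 0.19138254, -0.51498645,  0.20727008]), 'eef_rot': array([-8.92636533e-04,  9.84213008e-01,  1.76985651e-01, -1.92465163e-04]), 'force': array([-4.01395412e-03,  1.14211235e-03,  1.27646275e+00]), 'wrist_torque': array([-0.00456507,  0.00843351, -0.01492787]), 'gripper_width': 0.08526371469209919} -0.0187
```

View pics/side0.png

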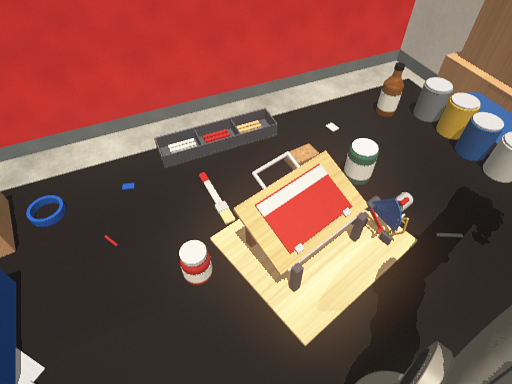

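View pics/top0.png

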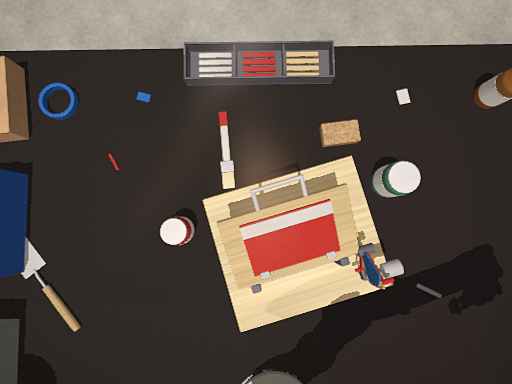

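View pics/wrist0.png

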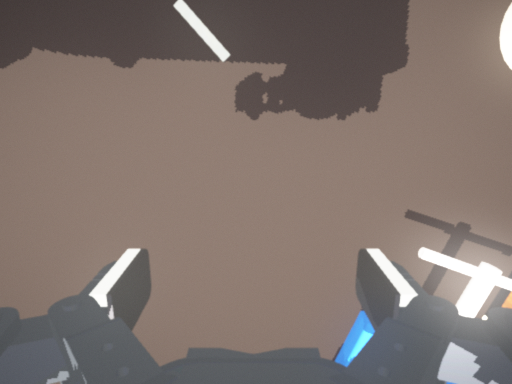

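The top view shows the board with its bar at about (253,188)–(303,178), the base corners at about (203,200), (352,157), (392,290) and (240,332), and the robot at the bottom. The sanding block at (341,133) is near the bar and the tin is at (397,179). Next I'll measure these.

```bash
python3 - <<'E'
from h import *
np.set_printoptions(precision=4,suppress=True)
f=dict(np.load('pics/top0.npz')); P=pts(f)
for n,(u,v) in dict(c1=(205,203),c2=(351,160),c3=(389,289),c4=(242,329),blk=(341,133),jar=(176,231),tin=(403,178),br=(225,160),post1=(257,288),bd=(290,240),bench=(100,250)).items(): print(n,P[v,u])
print('cam',f['fx'],f['fy'],f['cx'],f['cy'])
# handle: grey pixels, z high, near bar
img=f['pixels'].astype(int)
m=np.zeros((384,512),bool); m[170:196,245:312]=True
sat=img.max(2)-img.min(2)
z=P[...,2]
mm=m&(z>0.12)&(sat<35)
v,u=np.nonzero(mm);print(len(u))
Q=P[mm]
for a,b,q in list(zip(u,v,Q))[::6]: print(a,b,q,img[b,a])
# base mask: wood near z=0.012
mb=(z>0.004)&(z<0.02)&(sat>30)&(img.min(2)>60)
mb=mb.astype('uint8'); n,l,s,c=cv2.connectedComponentsWithStats(mb)
q=P[mb>0]; print(len(q))
# fit rectangle in world with all stand pixels above
ms=((z>0.006)).astype('uint8'); ms[:, :195]=0; ms[:150]=0; ms[335:]=0
n,l,s,c=cv2.connectedComponentsWithStats(ms); print(s)
q=P[mb.astype(bool)&(l==l[250,290])]
print(cv2.minAreaRect((q[:,:2]*1000).astype('float32')), cv2.boxPoints(cv2.minAreaRect((q[:,:2]*1000).astype('float32'))))
E
python3 - <<'E'
import cv2
a=cv2.imread('pics/top0.png')
cv2.imwrite('pics/t0z.png',cv2.resize(a[140:340,190:420],None,fx=3,fy=3,interpolation=cv2.INTER_CUBIC)[:600])
E
```

```text
c1 [0.5419 0.17   0.0098]
c2 [ 0.6501 -0.225   0.0128]
c3 [ 0.3042 -0.315  -0.0001]
c4 [0.2132 0.0768 0.0112]
blk [ 0.7201 -0.1959  0.0317]
jar [0.472  0.2277 0.1023]
tin [ 0.5869 -0.3152  0.1219]
br [0.657  0.1151 0.0098]
post1 [0.3349 0.0369 0.1055]
bd [ 0.4478 -0.0396  0.1464]
bench [0.4227 0.4509 0.0016]
cam 350.44801582463225 350.44801582463225 254.1502415705704 189.35108496460114
317
299 175 [ 0.5897 -0.0577  0.1955] [165 159 156]
297 176 [ 0.5874 -0.053   0.1976] [184 178 179]
303 176 [ 0.5874 -0.0663  0.1952] [221 206 191]
297 177 [ 0.5849 -0.0526  0.2003] [214 208 205]
289 178 [ 0.5837 -0.036   0.195 ] [173 165 158]
295 178 [ 0.5833 -0.0488  0.1962] [226 220 217]
301 178 [ 0.5829 -0.0615  0.1975] [214 208 204]
288 179 [ 0.5813 -0.0335  0.1973] [196 190 190]
294 179 [ 0.581  -0.0463  0.198 ] [226 220 218]
300 179 [ 0.5812 -0.0598  0.1943] [193 187 184]
284 180 [ 0.5793 -0.0248  0.1976] [189 183 182]
290 180 [ 0.579  -0.0377  0.198 ] [232 225 223]
296 180 [ 0.5789 -0.0508  0.1961] [207 192 176]
279 181 [ 0.5775 -0.0141  0.1956] [160 153 155]
285 181 [ 0.5771 -0.0269  0.1978] [
[... 6481 characters left out ...]
 1      1]
 [   263    327      1      1      1]
 [   290    327      1      1      1]
 [   310    327      1      1      1]
 [   386    327      1      1      1]
 [   457    326      1      1      1]
 [   410    328      1      1      1]
 [   414    329      1      1      1]
 [   311    331      1      1      1]
 [   350    331      1      1      1]
 [   456    330      1      1      1]
 [   497    330      1      1      1]
 [   332    332      1      1      1]
 [   261    334      1      1      1]]
((434.14300537109375, -73.58128356933594), (360.6032409667969, 420.4674987792969), 15.41112995147705) [[ 204.4561   81.1793]
 [ 316.1926 -324.1698]
 [ 663.8299 -228.3419]
 [ 552.0934  177.0072]]
```

View pics/t0z.png

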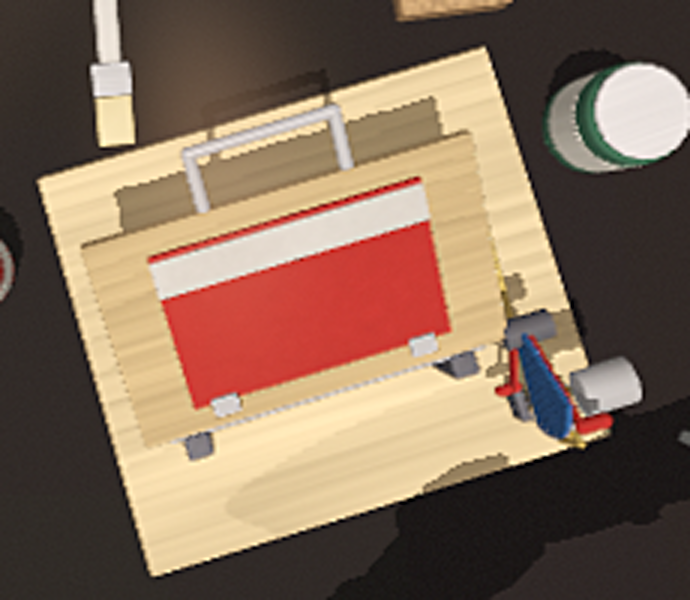

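The base fits a 360.6 x 420.5 mm rectangle. That gives a stand yaw of 15.4° and an origin at (0.3745, -0.064). The predicted bar centre is (0.572, -0.010, 0.194), and the depth points give (0.573, -0.009) with the top at 0.198, so the two agree. I'll approach with the tool pointing down and the jaws along stand x, partly open.

```bash
python3 -m handwheel '[[165,1.9,2.5,1.1,0,0,6],[165,3.8,5,2.2,0,0,12],[165,5.7,7.5,3.3,0,0,18],[165,7.6,10,4.4,0,0,24],[165,9.5,12.5,5.5,0,0,30],[165,11.4,15,6.6,0,0,36],[165,13.3,17.5,7.7,0,0,42],[165,15.2,20,8.8,0,0,48],[165,17.1,22.5,9.9,0,0,54],[165,19,25,11,0,0,60]]' 20
```

```text
clock: 0.98
position: [0.3818, -0.2635, 0.3176]
eef_rot: [-0.001, 0.762, 0.647, -0.001]
force: [1.9, 0.8, -0.1]
gripper_width: 0.0303
```

```bash
python3 -m handwheel '[[165,1.9,2.6,0,0,0,2.5],[165,3.8,5.2,0,0,0,5],[165,5.8,7.7,0,0,0,7.5],[165,7.7,10.3,0,0,0,10],[165,9.7,12.8,0,0,0,12.5],[165,11.6,15.4,-1,0,0,15],[165,13.6,18,-2,0,0,18],[165,15.5,20.6,-3,0,0,21],[165,17.5,23.2,-4,0,0,24.7],[165,19.1,25.4,-5,0,0,24.7]]'; python3 -m handwheel '[[165,0,0,0,0,0,0],[165,0,0,0,0,0,0]]'; python3 - <<'E'
from h import *
cap('wrist','w1');cap('side','s1');print(bot.sense()['position'],bot.sense()['eef_rot'],bot.sense()['force'])
E
```

```text
clock: 1.82
position: [0.5736, -0.0072, 0.2666]
eef_rot: [-0.001, 0.605, 0.796, -0.001]
force: [0.2, -0.1, 1.0]
gripper_width: 0.03
clock: 1.98
position: [0.5731, -0.0048, 0.2649]
eef_rot: [-0.003, 0.603, 0.798, -0.001]
force: [-0.3, -0.5, 0.5]
gripper_width: 0.0302
[ 0.57332321 -0.00849239  0.26647012] [-0.00105521  0.60526348  0.79602328 -0.0013938 ] [-0.27001811 -0.21412971  0.61662399]
```

View pics/w1.png

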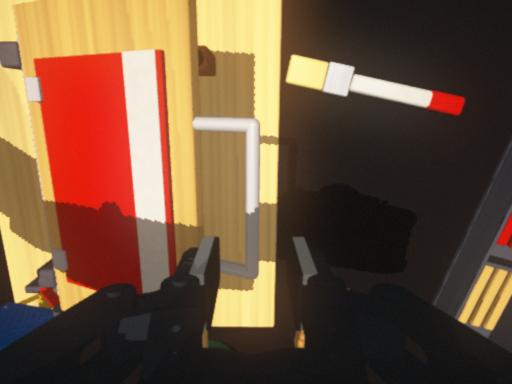

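View pics/s1.png

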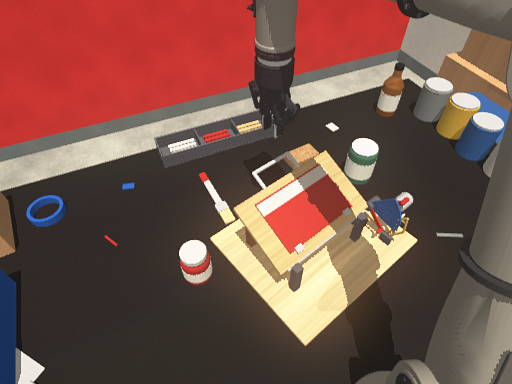

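The wrist view shows the bar at column ~252, midway between the finger pads (columns ~210 and 300) and parallel to them. I'll descend and grip.

```bash
python3 -m handwheel '[[165,0,-0.1,-2.5,0,0,0],[165,-0.1,-0.1,-5,0,0,0],[165,-0.1,-0.1,-7.5,0,0,0],[165,-0.1,-0.1,-9.1,0,0,0],[165,-0.1,-0.1,-9.1,0,0,0],[255,-0.1,-0.1,-9.1,0,0,0],[255,-0.1,-0.1,-9.1,0,0,0],[255,-0.1,-0.1,-9.1,0,0,0],[255,-0.1,-0.1,-9.1,0,0,0],[255,-0.1,-0.1,-9.1,0,0,0]]' 30;  python3 -m handwheel '[[255,0,0,0,0,0,0],[255,0,0,0,0,0,0]]'; python3 - <<'E'
from h import *
cap('wrist','w2');print(bot.sense()['position'],bot.sense()['eef_rot'],bot.sense()['force'],bot.sense()['gripper_width'])
E
```

```text
clock: 2.92
position: [0.5731, -0.0094, 0.1767]
eef_rot: [-0.0, 0.605, 0.796, -0.001]
force: [0.4, -0.2, -0.1]
gripper_width: -0.0
clock: 3.08
position: [0.5735, -0.0093, 0.1774]
eef_rot: [0.0, 0.605, 0.796, -0.0]
force: [0.2, 0.1, -0.1]
gripper_width: 0.0001
[ 0.5733642  -0.00934494  0.17712254] [ 2.30437461e-04  6.05244686e-01  7.96039295e-01 -5.06787519e-04] [-0.19863942  0.04005817 -0.29132001] -0.00023812540067221034
```

View pics/w2.png

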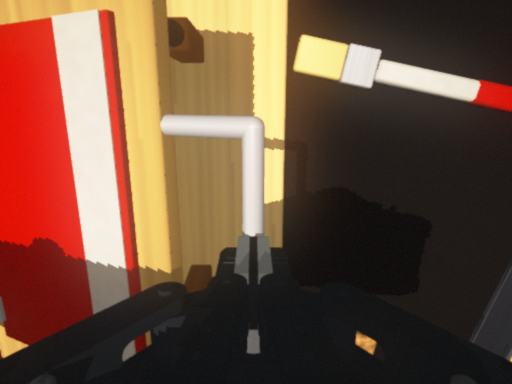

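The fingers shut fully (width 0), so the bar isn't between them. I'll check the geometry with the wrist depth image and the top view.

```bash
python3 - <<'E'
from h import *
np.set_printoptions(precision=4,suppress=True)
f=dict(np.load('pics/w2.npz'));P=pts(f)
for u,v in [(252,140),(252,180),(252,220),(252,228),(252,245),(252,262),(200,125),(165,125),(252,125)]: print(u,v,P[v,u],f['z_map'][v,u])
R=cv2.Rodrigues(f['rvec'])[0];t=f['tvec'].ravel()
for X in ([.5733,-.0093,.177],[.5733,-.0093,.1958],[.5725,-.0095,.194]):
    print(cv2.projectPoints(np.array([X]),f['rvec'],f['tvec'],np.array([[f['fx'],0,f['cx']],[0,f['fy'],f['cy']],[0,0,1]]),None)[0].ravel())
print('cam pos',-R.T@t)
f=cap('top','t2');cap('side','s2')
a=cv2.imread('pics/t2.png');b=cv2.imread('pics/s2.png')
cv2.imwrite('pics/z2.png',cv2.resize(np.hstack([a[120:280,220:380],b[80:240,220:380]]),None,fx=2.5,fy=2.5,interpolation=cv2.INTER_CUBIC))
E
```

```text
252 140 [0.5604 0.0409 0.1986] 0.14401004
252 180 [0.5649 0.0244 0.1987] 0.14852127
252 220 [0.5697 0.0071 0.1994] 0.15254079
252 228 [0.5708 0.003  0.1981] 0.15501112
252 245 [0.571  0.0027 0.2163] 0.1375189
252 262 [0.571  0.0025 0.2309] 0.123457745
200 125 [0.5367 0.0401 0.1884] 0.15235473
165 125 [0.5203 0.035  0.1814] 0.15928718
252 125 [0.5587 0.0469 0.1993] 0.14168884
[250.3367 236.1534]
[250.0765 251.4424]
[248.3524 249.7907]
cam pos [0.5564 0.0562 0.3436]
```

View pics/z2.png

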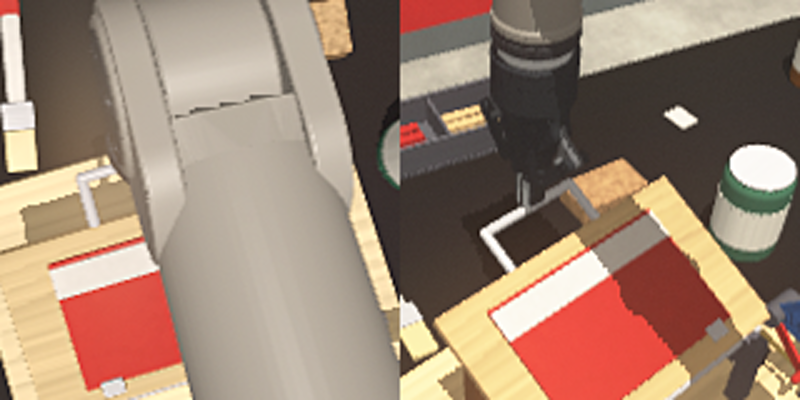

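```bash
python3 - <<'E'
from h import *
np.set_printoptions(precision=4,suppress=True)
f=dict(np.load('pics/w2.npz'));P=pts(f);z=f['z_map'];
print('fx',f['fx'])
for v in range(228,262,3): print(v,[f"{P[v,u][2]:.3f}" for u in range(225,285,4)])
f1=dict(np.load('pics/w1.npz'));P1=pts(f1)
for v in range(225,300,6): print(v,[f"{P1[v,u][2]:.3f}" for u in range(190,330,8)])
a=cv2.imread('pics/w2.png')[190:310,180:330]
cv2.imwrite('pics/z3.png',cv2.resize(a,None,fx=4.8,fy=4.8,interpolation=cv2.INTER_NEAREST))
a=cv2.imread('pics/s2.png')[110:200,240:350]
cv2.imwrite('pics/z4.png',cv2.resize(a,None,fx=6,fy=6,interpolation=cv2.INTER_NEAREST))
E
```

```text
fx 344.6775939858133
228 ['0.012', '0.014', '0.014', '0.014', '0.012', '0.198', '0.199', '0.199', '0.198', '0.197', '0.011', '0.012', '0.014', '0.013', '0.010']
231 ['0.012', '0.012', '0.012', '0.013', '0.013', '0.197', '0.198', '0.198', '0.198', '0.197', '0.011', '0.013', '0.013', '0.013', '0.012']
234 ['0.012', '0.012', '0.011', '0.013', '0.013', '0.198', '0.198', '0.199', '0.199', '0.197', '0.013', '0.011', '0.012', '0.012', '0.011']
237 ['0.012', '0.013', '0.013', '0.207', '0.207', '0.208', '0.208', '0.207', '0.207', '0.207', '0.208', '0.014', '0.012', '0.012', '0.010']
240 ['0.012', '0.011', '0.013', '0.211', '0.210', '0.211', '0.211', '0.210', '0.211', '0.211', '0.212', '0.013', '0.012', '0.013', '0.011']
243 ['0.012', '0.013', '0.013', '0.213', '0.214', '0.214', '0.213', '0.213', '0.214', '0.213', '0.213', '0.011', '0.014', '0.013', '0.011']
246 ['0.012', '0.012', '0.012', '0.216', '0.216', '0.217', '0.216', '0.216', '0.217', '0.216', '0.217', '0.217', '0.013', '0.013', '0.011']
249 ['0.344', '0.210', '0.211', '0.219', '0.219', '0.220', '0.220', '0.219', '0.219', '0.220', '0.2
[... 2082 characters left out ...]
6', '0.327', '0.319', '0.318']
279 ['0.333', '0.332', '0.327', '0.310', '0.013', '0.013', '0.012', '0.013', '0.012', '0.014', '0.013', '0.001', '0.000', '0.318', '0.327', '0.331', '0.334', '0.335']
285 ['0.336', '0.336', '0.327', '0.311', '0.431', '0.012', '0.012', '0.012', '0.013', '0.011', '0.012', '-0.001', '0.001', '0.318', '0.327', '0.336', '0.336', '0.337']
291 ['0.340', '0.340', '0.327', '0.311', '0.015', '0.013', '0.012', '0.013', '0.013', '0.012', '0.012', '0.001', '0.001', '0.320', '0.327', '0.340', '0.341', '0.339']
297 ['0.342', '0.343', '0.326', '0.312', '0.013', '0.013', '0.012', '0.012', '0.013', '0.013', '0.012', '-0.002', '0.000', '0.320', '0.329', '0.342', '0.343', '0.343']
```

View pics/z3.png

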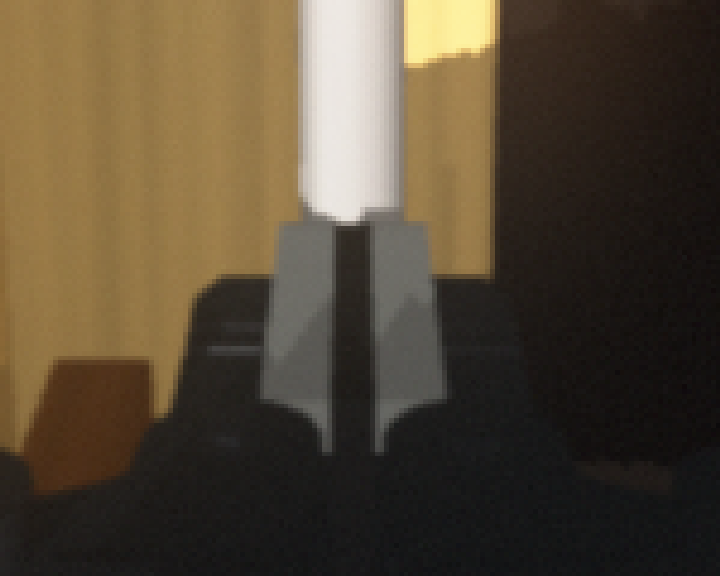

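View pics/z4.png

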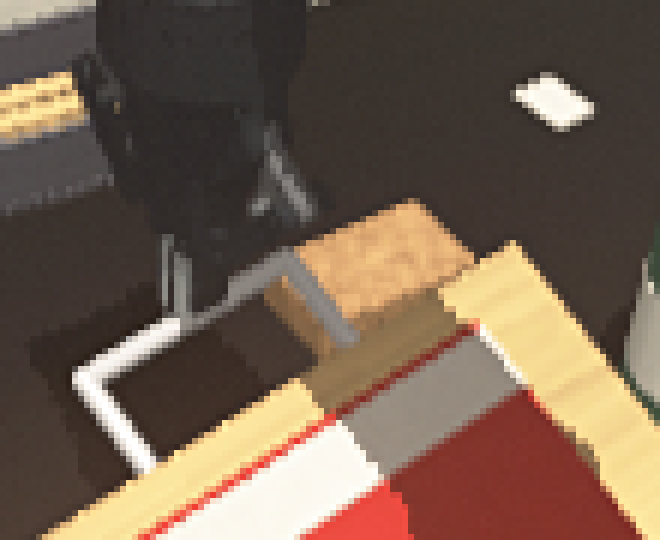

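The wrist depth shows the shut fingertips ending at z≈0.207 (rows 236+), just above the bar top at 0.199. The reported TCP is 0.177, so the real tips sit about 29 mm higher than reported. The view is otherwise centred (column 252). I'll reopen, go down 2.9 cm and close again.

```bash
python3 -m handwheel '[[165,0,0,0,0,0,0],[165,0,0,0,0,0,0],[165,0,0,0,0,0,0],[165,0,0,0,0,0,0],[165,0,0,-1,0,0,0],[165,0,0,-2,0,0,0],[165,0,0,-2.9,0,0,0],[165,0,0,-2.9,0,0,0],[165,0,0,-2.9,0,0,0]]';  python3 -m handwheel '[[255,0,0,0,0,0,0],[255,0,0,0,0,0,0],[255,0,0,0,0,0,0],[255,0,0,0,0,0,0],[255,0,0,0,0,0,0],[255,0,0,0,0,0,0],[255,0,0,0,0,0,0]]' 30; python3 - <<'E'
from h import *
cap('wrist','w3');print(bot.sense())
E
```

```text
clock: 3.98
position: [0.5721, -0.0096, 0.1464]
eef_rot: [-0.001, 0.605, 0.796, -0.002]
force: [0.1, -0.4, -0.1]
gripper_width: 0.0303
clock: 4.57
position: [0.5731, -0.0092, 0.147]
eef_rot: [-0.0, 0.605, 0.796, -0.001]
force: [3.5, 1.2, 0.2]
gripper_width: 0.0088
{'clock': 4.6167, 'joint_positions': array([ 0.37547145,  0.4553875 , -0.55148375,  1.52506642,  0.24719634,
        1.23260616,  0.05761727]), 'qd': array([ 1.46312448e-03, -1.28257660e-03, -1.05052910e-03, -7.20324912e-05,
       -4.93329093e-04,  2.22920321e-03, -2.80632035e-04]), 'joint_efforts': array([ 5.89834079e-01, -4.00252891e+01, -4.88902509e+00, -2.00539649e+01,
        6.85722311e-02,  1.32388417e+00, -3.68377572e-03]), 'position': array([ 0.57313157, -0.00924769,  0.14694706]), 'eef_rot': array([-3.70618989e-04,  6.05205557e-01,  7.96068891e-01, -6.46023935e-04]), 'force': array([4.14437995, 0.83172725, 0.20893257]), 'wrist_torque': array([ 0.17372575, -0.75709266, -0.01387168]), 'gripper_width': 0.008561404500497196}
```

View pics/w3.png

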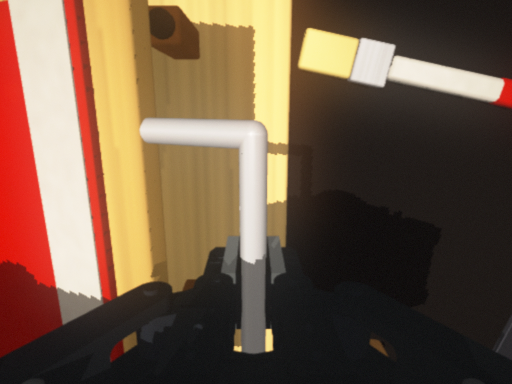

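The bar is gripped: width 8.8 mm, with the bar seen between the pads at column 252. Next I'll compute the arc.

```bash
cat > arc.py <<'E'
import sys,numpy as np
a=float(sys.argv[1]);yaw=np.deg2rad(15.41)
for th in sys.argv[2:]:
    th=float(th);d=22.5*(np.cos(th)-np.cos(a));print(th,np.round([d*np.cos(yaw),d*np.sin(yaw),22.5*(np.sin(th)-np.sin(a))],2))
E
cat > st.py <<'E'
from h import *
# tilt estimate from TCP, forces in stand frame (tangent, radial)
s=bot.sense();yaw=np.deg2rad(15.41);ex=np.array([np.cos(yaw),np.sin(yaw),0])
b=s['position']+[0,0,.047]-[.3745,-.0641,.1]
th=np.arctan2(b[2],b@ex);F=s['force'];r=np.hypot(b[2],b@ex)
print('t%.2f th %.3f r %.4f Ftan %.2f Frad %.2f Fy %.2f w %.4f'%(s['clock'],th,r,F[2]*np.cos(th)-(F@ex)*np.sin(th),F[2]*np.sin(th)+(F@ex)*np.cos(th),F@[-ex[1],ex[0],0],s['gripper_width']),F)
E
python3 st.py; python3 arc.py .43 .47 .51 .55 .59 .63 .67 .71 .75 .79 .83
```

```text
t4.62 th 0.428 r 0.2265 Ftan -1.56 Frad 3.92 Fy -0.30 w 0.0086 [4.14437995 0.83172725 0.20893257]
0.47 [-0.38 -0.1   0.81]
0.51 [-0.79 -0.22  1.6 ]
0.55 [-1.22 -0.34  2.38]
0.59 [-1.69 -0.47  3.14]
0.63 [-2.19 -0.6   3.88]
0.67 [-2.71 -0.75  4.59]
0.71 [-3.27 -0.9   5.29]
0.75 [-3.85 -1.06  5.96]
0.79 [-4.45 -1.23  6.6 ]
0.83 [-5.08 -1.4   7.22]
```

```bash
python3 -m handwheel '[[255,-0.38,-0.1,0.81,0,0,0],[255,-0.79,-0.22,1.6,0,0,0],[255,-1.22,-0.34,2.38,0,0,0],[255,-1.69,-0.47,3.14,0,0,0],[255,-2.19,-0.6,3.88,0,0,0],[255,-2.71,-0.75,4.59,0,0,0],[255,-3.27,-0.9,5.29,0,0,0],[255,-3.85,-1.06,5.96,0,0,0],[255,-3.85,-1.06,5.96,0,0,0],[255,-3.85,-1.06,5.96,0,0,0]]';python3 st.py; python3 arc.py .75 .79 .83 .87 .89
```

```text
clock: 5.45
position: [0.5351, -0.0199, 0.2075]
eef_rot: [0.001, 0.605, 0.796, -0.0]
force: [5.5, -0.2, 1.1]
gripper_width: 0.0088
t5.45 th 0.748 r 0.2272 Ftan -2.77 Frad 4.65 Fy -1.67 w 0.0088 [ 5.54645451 -0.20499352  1.1298386 ]
0.79 [-0.6  -0.17  0.65]
0.83 [-1.23 -0.34  1.27]
0.87 [-1.88 -0.52  1.86]
0.89 [-2.22 -0.61  2.15]
```

```bash
python3 -m handwheel '[[255,-0.5,-0.12,0.68,0,0,0],[255,-1.13,-0.3,1.34,0,0,0],[255,-1.78,-0.48,1.93,0,0,0],[255,-1.78,-0.48,1.93,0,0,0],[255,-1.78,-0.48,1.93,0,0,0]]';python3 st.py; python3 arc.py .87 .89 .91 .93 .95 .97 .99 1.01 1.03 1.05; python3 - <<'E'
from h import *
cap('side','s5')
E
```

```text
clock: 5.87
position: [0.5164, -0.025, 0.2267]
eef_rot: [0.0, 0.606, 0.796, -0.001]
force: [2.6, -0.4, -0.9]
gripper_width: 0.0091
t5.87 th 0.868 r 0.2276 Ftan -2.38 Frad 0.88 Fy -1.09 w 0.0091 [ 2.58950973 -0.41475917 -0.87118683]
0.89 [-0.33 -0.09  0.29]
0.91 [-0.67 -0.19  0.57]
0.93 [-1.02 -0.28  0.84]
0.95 [-1.37 -0.38  1.1 ]
0.97 [-1.73 -0.48  1.36]
0.99 [-2.09 -0.57  1.61]
1.01 [-2.45 -0.68  1.86]
1.03 [-2.82 -0.78  2.09]
1.05 [-3.19 -0.88  2.32]
```

View pics/s5.png

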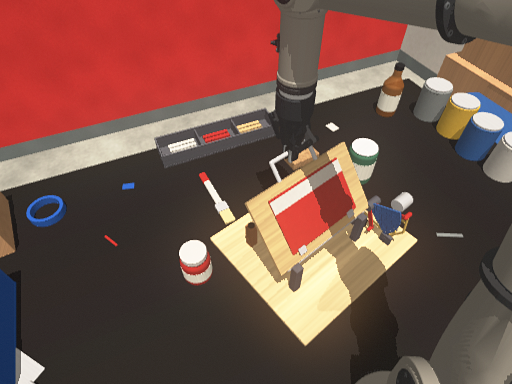

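The side view shows the board lifted and held at the bar (~(285,165)), with the bystanders unmoved. I'll now feel for the stop.

```bash
python3 -m handwheel '[[255,-0.33,-0.09,0.29,0,0,0],[255,-0.67,-0.19,0.57,0,0,0],[255,-1.02,-0.28,0.84,0,0,0],[255,-1.19,-0.33,0.97,0,0,0],[255,-1.19,-0.33,0.97,0,0,0]]';python3 st.py; python3 arc.py .94 .96 .98 1.0 1.02
```

```text
clock: 6.33
position: [0.5044, -0.0284, 0.2368]
eef_rot: [0.0, 0.606, 0.796, -0.001]
force: [3.0, -0.6, 1.0]
gripper_width: 0.0086
t6.33 th 0.938 r 0.2278 Ftan -1.64 Frad 2.43 Fy -1.34 w 0.0086 [ 3.01595784 -0.55475978  0.9915244 ]
0.96 [-0.35 -0.1   0.26]
0.98 [-0.71 -0.2   0.52]
1.0 [-1.07 -0.3   0.76]
1.02 [-1.44 -0.4   1.  ]
```

```bash
python3 -m handwheel '[[255,-0.27,-0.08,0.19,0,0,0],[255,-0.53,-0.15,0.39,0,0,0],[255,-0.53,-0.15,0.39,0,0,0]]';python3 st.py; python3 arc.py .97 .985 1.0; python3 arc.py 1.0 1.015 1.03;python3 arc.py 1.03 1.045 1.06;python3 arc.py 1.06 1.075 1.09;python3 arc.py 1.09 1.105 1.12;python3 arc.py 1.12 1.135 1.15;python3 arc.py 1.15 1.165 1.18;python3 arc.py 1.18 1.195 1.21;python3 arc.py 1.21 1.225 1.24;python3 arc.py 1.24 1.255 1.27
```

```text
clock: 6.58
position: [0.4986, -0.03, 0.2412]
eef_rot: [0.001, 0.606, 0.796, -0.001]
force: [2.7, -0.1, 0.4]
gripper_width: 0.0092
t6.58 th 0.971 r 0.2280 Ftan -1.92 Frad 1.80 Fy -0.85 w 0.0092 [ 2.73059573 -0.13063008  0.39992397]
0.985 [-0.27 -0.07  0.19]
1.0 [-0.54 -0.15  0.37]
1.015 [-0.28 -0.08  0.18]
1.03 [-0.55 -0.15  0.36]
1.045 [-0.28 -0.08  0.17]
1.06 [-0.56 -0.16  0.34]
1.075 [-0.29 -0.08  0.16]
1.09 [-0.57 -0.16  0.32]
1.105 [-0.29 -0.08  0.15]
1.12 [-0.58 -0.16  0.3 ]
1.135 [-0.29 -0.08  0.14]
1.15 [-0.59 -0.16  0.28]
1.165 [-0.3  -0.08  0.14]
1.18 [-0.6  -0.16  0.27]
1.195 [-0.3  -0.08  0.13]
1.21 [-0.61 -0.17  0.25]
1.225 [-0.31 -0.08  0.12]
1.24 [-0.61 -0.17  0.23]
1.255 [-0.31 -0.09  0.11]
1.27 [-0.62 -0.17  0.21]
```

```bash
python3 -m handwheel '[[255,-0.27,-0.07,0.19,0,0,0],[255,-0.54,-0.15,0.37,0,0,0],[255,-0.54,-0.15,0.37,0,0,0]]'>/dev/null;python3 st.py
```

```text
t6.83 th 1.003 r 0.2281 Ftan -1.02 Frad 1.84 Fy -0.95 w 0.0091 [ 2.03667224 -0.42152566  1.00076791]
```

```bash
python3 -m handwheel '[[255,-0.28,-0.08,0.18,0,0,0],[255,-0.55,-0.15,0.36,0,0,0],[255,-0.55,-0.15,0.36,0,0,0]]'>/dev/null;python3 st.py
```

```text
t7.08 th 1.036 r 0.2282 Ftan -1.46 Frad 2.06 Fy -0.73 w 0.0091 [ 2.41812597 -0.09027016  1.03038137]
```

```bash
python3 -m handwheel '[[255,-0.28,-0.08,0.17,0,0,0],[255,-0.56,-0.16,0.34,0,0,0],[255,-0.56,-0.16,0.34,0,0,0]]'>/dev/null;python3 st.py
```

```text
t7.33 th 1.067 r 0.2284 Ftan -3.72 Frad 1.77 Fy 0.09 w 0.0086 [ 3.94507963  1.17700697 -0.24055219]
```

```bash
python3 -m handwheel '[[255,-0.15,-0.04,0.08,0,0,0],[255,-0.29,-0.08,0.16,0,0,0],[255,-0.29,-0.08,0.16,0,0,0]]'>/dev/null;python3 st.py
```

```text
t7.58 th 1.080 r 0.2284 Ftan -5.52 Frad -0.21 Fy -0.66 w 0.0087 [ 4.77347069  0.6261366  -2.7833105 ]
```

Contact: Ftan rose from about -1.5 to -5.5 N. I'll press slightly further and hold.

```bash
python3 -m handwheel '[[255,-0.12,-0.03,0.06,0,0,0],[255,-0.23,-0.06,0.13,0,0,0],[255,-0.23,-0.06,0.13,0,0,0],[255,-0.23,-0.06,0.13,0,0,0]]'>/dev/null;python3 st.py;python3 -m handwheel '[[255,0,0,0,0,0,0],[255,0,0,0,0,0,0],[255,0,0,0,0,0,0],[255,0,0,0,0,0,0]]'>/dev/null;python3 st.py; python3 - <<'E'
from h import *
cap('side','s7')
a=cv2.imread('pics/s7.png');b=cv2.imread('pics/s5.png')
cv2.imwrite('pics/z7.png',np.hstack([cv2.resize(x[170:270,330:430],None,fx=4,fy=4,interpolation=cv2.INTER_CUBIC) for x in (b,a)]))
E
```

```text
t7.92 th 1.088 r 0.2285 Ftan -6.72 Frad -0.05 Fy -2.92 w 0.0087 [ 6.49281692 -1.24179707 -3.1609818 ]
t8.25 th 1.084 r 0.2286 Ftan -7.29 Frad -0.14 Fy -0.73 w 0.0089 [ 6.34708976  0.99037763 -3.5355548 ]
```

View pics/z7.png

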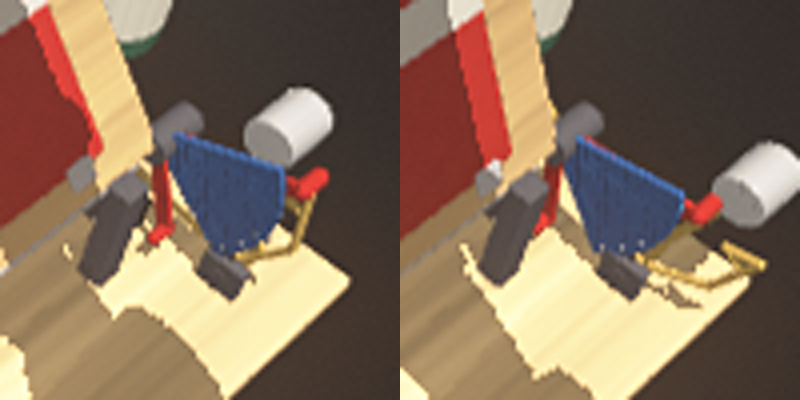

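The pawl has moved: the steel weight went from upper left to the outer right, and the hook opened away from the quadrant. I need to know whether it's settled or still going, so I'll hold and look again.

```bash
python3 -m handwheel '[[255,-0.05,-0.01,0.03,0,0,0],[255,-0.05,-0.01,0.03,0,0,0],[255,-0.05,-0.01,0.03,0,0,0],[255,-0.05,-0.01,0.03,0,0,0]]'>/dev/null;python3 st.py; python3 - <<'E'
from h import *
cap('side','s8');f=cap('top','t8')
a=cv2.imread('pics/s8.png');b=cv2.imread('pics/s7.png')
cv2.imwrite('pics/z8.png',np.hstack([cv2.resize(x[170:270,330:430],None,fx=4,fy=4,interpolation=cv2.INTER_CUBIC) for x in (b,a)]))
cv2.imwrite('pics/z9.png',cv2.resize(cv2.imread('pics/t8.png')[200:320,310:450],None,fx=5,fy=5,interpolation=cv2.INTER_CUBIC))
E
```

```text
t8.63 th 1.083 r 0.2286 Ftan -6.76 Frad -0.59 Fy -0.98 w 0.0088 [ 5.75404648  0.56953081 -3.69056179]
```

View pics/z8.png

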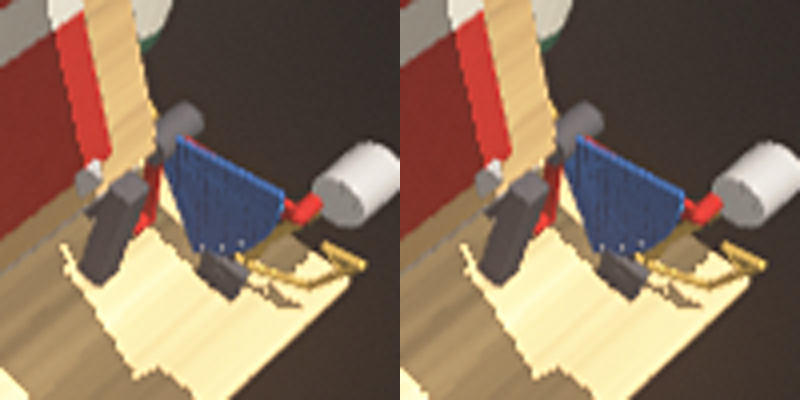

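View pics/z9.png

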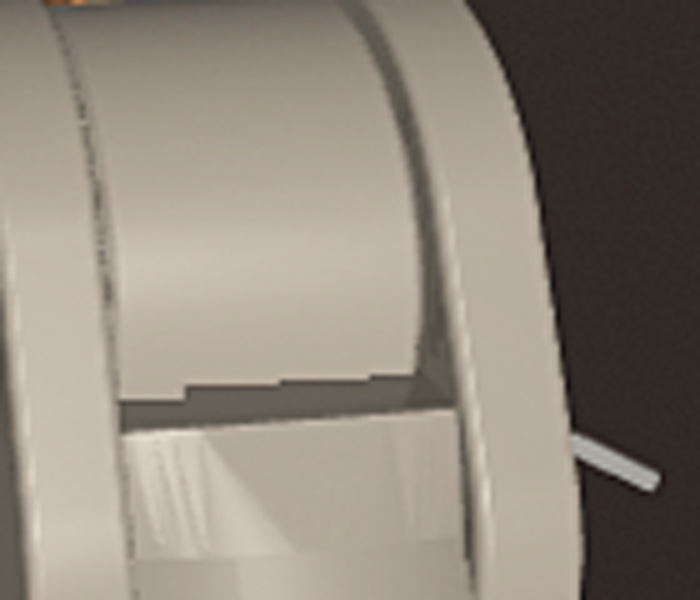

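```bash
python3 - <<'E'
from h import *
yaw=np.deg2rad(15.41);c,s=np.cos(yaw),np.sin(yaw)
for n in('s5','s8'):
    f=dict(np.load(f'pics/{n}.npz'));P=pts(f)-[.3745,-.0641,0];P=np.stack([P[...,0]*c+P[...,1]*s,-P[...,0]*s+P[...,1]*c,P[...,2]],-1)
    hsv=cv2.cvtColor(f['pixels'],cv2.COLOR_RGB2HSV)
    m=(hsv[...,0]>18)&(hsv[...,0]<30)&(hsv[...,1]>130)&(hsv[...,2]>70)
    m[:170]=0;m[270:]=0;m[:,:330]=0;m[:,430:]=0
    m&=P[...,2]>.02
    v,u=np.nonzero(m)
    print(n)
    for a,b in list(zip(u,v))[::4]: print(a,b,np.round(P[b,a],3))
E
```

```text
s5
365 213 [ 0.011 -0.171  0.046]
403 220 [-0.084 -0.173  0.11 ]
402 221 [-0.084 -0.171  0.107]
407 221 [-0.094 -0.173  0.116]
405 222 [-0.091 -0.171  0.112]
376 223 [-0.028 -0.17   0.041]
377 224 [-0.03  -0.172  0.038]
378 225 [-0.034 -0.172  0.037]
378 226 [-0.035 -0.172  0.034]
404 227 [-0.095 -0.17   0.095]
405 228 [-0.097 -0.174  0.09 ]
403 230 [-0.096 -0.172  0.082]
403 231 [-0.098 -0.169  0.083]
399 232 [-0.09  -0.171  0.068]
403 232 [-0.098 -0.17   0.078]
392 233 [-0.075 -0.172  0.046]
396 233 [-0.085 -0.17   0.058]
400 233 [-0.093 -0.172  0.066]
392 234 [-0.078 -0.169  0.047]
391 235 [-0.075 -0.173  0.036]
s8
367 195 [ 0.013 -0.149  0.134]
369 198 [ 0.016 -0.173  0.101]
402 226 [-0.085 -0.186  0.075]
402 227 [-0.086 -0.188  0.07 ]
397 229 [-0.077 -0.189  0.051]
411 230 [-0.111 -0.175  0.096]
412 231 [-0.115 -0.172  0.099]
411 232 [-0.115 -0.17   0.096]
415 232 [-0.122 -0.173  0.101]
394 233 [-0.075 -0.188  0.031]
414 233 [-0.121 -0.172  0.097]
389 234 [-0.071 -0.169  0.04 ]
393 234 [-0.076 -0.183  0.032]
415 234 [-0.125 -0.17   0.099]
419 234 [-0.131 -0.174  0.103]
393 235 [-0.079 -0.177  0.036]
417 235 [-0.129 -0.171  0.099]
392 236 [-0.079 -0.17   0.039]
416 236 [-0.129 -0.171  0.094]
420 236 [-0.136 -0.172  0.102]
396 237 [-0.089 -0.173  0.042]
416 237 [-0.13  -0.168  0.094]
395 238 [-0.088 -0.171  0.039]
399 238 [-0.097 -0.171  0.049]
414 238 [-0.127 -0.171  0.084]
400 239 [-0.1   -0.17   0.049]
412 239 [-0.124 -0.171  0.076]
403 240 [-0.107 -0.171  0.052]
410 240 [-0.122 -0.171  0.068]
406 241 [-0.115 -0.172  0.055]
```

The brass point under the board is now at z = 0.134 (out should be 0.133), so the pawl has flipped out. I'll lower along the arc.

```bash
python3 arc.py 1.085 1.04 1.0 .95 .9 .85 .8 .75 .7;python3 arc.py .7 .65 .6 .55 .5 .45 .4 .35 .3; python3 arc.py .3 .26 .22 .18 .14 .10 .07 .05 .04 .03 .02 .01 0 
```

```text
1.04 [ 0.85  0.24 -0.49]
1.0 [ 1.59  0.44 -0.96]
0.95 [ 2.49  0.69 -1.59]
0.9 [ 3.36  0.92 -2.27]
0.85 [ 4.19  1.15 -2.99]
0.8 [ 4.98  1.37 -3.76]
0.75 [ 5.74  1.58 -4.56]
0.7 [ 6.46  1.78 -5.4 ]
0.65 [ 0.68  0.19 -0.88]
0.6 [ 1.31  0.36 -1.79]
0.55 [ 1.9   0.52 -2.73]
0.5 [ 2.45  0.67 -3.71]
0.45 [ 2.94  0.81 -4.71]
0.4 [ 3.39  0.93 -5.73]
0.35 [ 3.79  1.04 -6.78]
0.3 [ 4.13  1.14 -7.85]
0.26 [ 0.24  0.07 -0.86]
0.22 [ 0.45  0.12 -1.74]
0.18 [ 0.62  0.17 -2.62]
0.14 [ 0.76  0.21 -3.51]
0.1 [ 0.86  0.24 -4.4 ]
0.07 [ 0.92  0.25 -5.08]
0.05 [ 0.94  0.26 -5.52]
0.04 [ 0.95  0.26 -5.75]
0.03 [ 0.96  0.26 -5.97]
0.02 [ 0.96  0.27 -6.2 ]
0.01 [ 0.97  0.27 -6.42]
0.0 [ 0.97  0.27 -6.65]
```

```bash
python3 -m handwheel '[[255,0.85,0.24,-0.49,0,0,0],[255,1.59,0.44,-0.96,0,0,0],[255,2.49,0.69,-1.59,0,0,0],[255,3.36,0.92,-2.27,0,0,0],[255,4.19,1.15,-2.99,0,0,0],[255,4.98,1.37,-3.76,0,0,0],[255,5.74,1.58,-4.56,0,0,0],[255,6.46,1.78,-5.4,0,0,0],[255,6.46,1.78,-5.4,0,0,0]]';python3 st.py
```

```text
clock: 9.48
position: [0.5433, -0.0175, 0.1984]
eef_rot: [0.001, 0.605, 0.796, 0.002]
force: [3.4, 0.5, -0.6]
gripper_width: 0.0089
t9.48 th 0.693 r 0.2276 Ftan -2.65 Frad 2.26 Fy -0.41 w 0.0089 [ 3.41582965  0.51610504 -0.59896164]
```

Next I'll go past the 0.64 notch in small steps, watching for a block.

```bash
python3 -m handwheel '[[255,0.68,0.19,-0.88,0,0,0],[255,1.31,0.36,-1.79,0,0,0],[255,1.31,0.36,-1.79,0,0,0]]' >/dev/null;python3 st.py
```

```text
t9.73 th 0.583 r 0.2277 Ftan -1.50 Frad 1.64 Fy -0.91 w 0.0089 [ 2.35299079 -0.2989023  -0.3482663 ]
```

```bash
python3 -m handwheel '[[255,0.59,0.16,-0.94,0,0,0],[255,1.14,0.31,-1.92,0,0,0],[255,1.63,0.45,-2.92,0,0,0],[255,2.08,0.57,-3.94,0,0,0],[255,2.48,0.68,-4.99,0,0,0],[255,2.82,0.78,-6.06,0,0,0],[255,2.82,0.78,-6.06,0,0,0]]' >/dev/null;python3 st.py
```

```text
t10.32 th 0.274 r 0.2275 Ftan -1.93 Frad -0.23 Fy -0.29 w 0.0089 [ 0.37359166 -0.20126614 -1.92279034]
```

```bash
python3 -m handwheel '[[255,0.2,0.05,-0.8,0,0,0],[255,0.37,0.1,-1.6,0,0,0],[255,0.5,0.14,-2.4,0,0,0],[255,0.62,0.17,-3.2,0,0,0],[255,0.7,0.19,-4,0,0,0],[255,0.76,0.21,-4.7,0,0,0],[255,0.76,0.21,-4.7,0,0,0]]' >/dev/null;python3 st.py;python3 -m handwheel '[[255,0,0,-0.4,0,0,0],[255,0.01,0,-0.7,0,0,0],[255,0.01,0,-0.7,0,0,0]]' >/dev/null;python3 st.py
```

```text
t10.90 th 0.057 r 0.2269 Ftan -2.85 Frad -1.69 Fy 0.26 w 0.0086 [-1.53911798 -0.15171842 -2.93952362]
t11.15 th 0.024 r 0.2268 Ftan -1.79 Frad -0.64 Fy -0.37 w 0.0089 [-0.47363613 -0.5117313  -1.80392712]
```

```bash
python3 -m handwheel '[[255,0,0,-0.3,0,0,0],[255,0.01,0,-0.55,0,0,0],[255,0.01,0,-0.55,0,0,0],[255,0.01,0,-0.55,0,0,0]]' >/dev/null;python3 st.py; python3 - <<'E'
from h import *
cap('side','s10')
a=cv2.imread('pics/s10.png')
cv2.imwrite('pics/z10.png',cv2.resize(a[130:280,230:430],None,fx=4,fy=4,interpolation=cv2.INTER_CUBIC))
E
```

```text
t11.48 th 0.018 r 0.2269 Ftan 16.38 Frad -9.02 Fy 0.54 w 0.0088 [-9.1129459  -1.95045737 16.21652892]
```

View pics/z10.png

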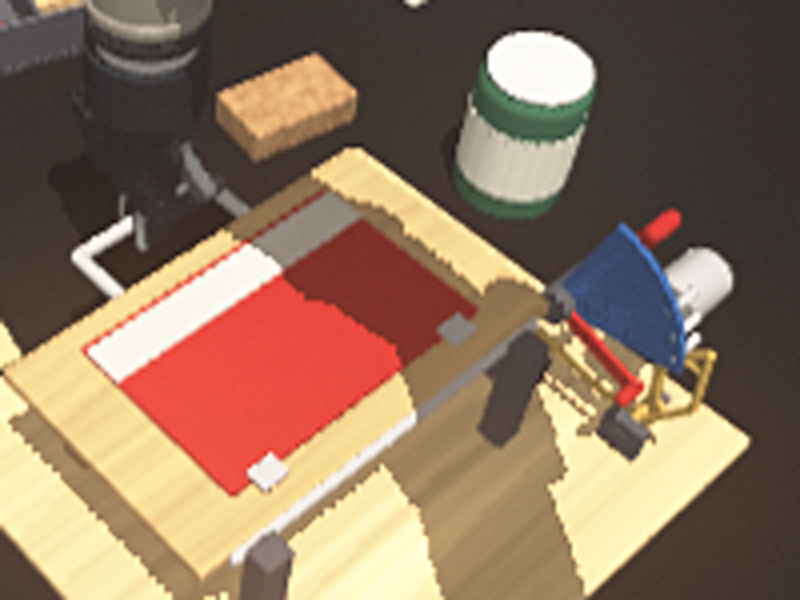

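There's an upward reaction of 16 N, so the board is on its flat rest. The pawl looks to be back in, with the brass arms low. I'll confirm the numbers.

```bash
python3 - <<'E'
from h import *
yaw=np.deg2rad(15.41);c,s=np.cos(yaw),np.sin(yaw)
for n in('side0','s10'):
    f=dict(np.load(f'pics/{n}.npz'));P=pts(f)-[.3745,-.0641,0];P=np.stack([P[...,0]*c+P[...,1]*s,-P[...,0]*s+P[...,1]*c,P[...,2]],-1)
    hsv=cv2.cvtColor(f['pixels'],cv2.COLOR_RGB2HSV)
    m=(hsv[...,0]>18)&(hsv[...,0]<30)&(hsv[...,1]>130)&(hsv[...,2]>70)
    m[:170]=0;m[270:]=0;m[:,:330]=0;m[:,430:]=0
    m&=(P[...,2]>.02)&(P[...,1]<-.14)
    v,u=np.nonzero(m)
    print(n)
    for a,b in list(zip(u,v))[::3]: print(a,b,np.round(P[b,a],3))
    # board plane slope from red/white panel
    r=(hsv[...,1]>180)&((hsv[...,0]<6)|(hsv[...,0]>174))&(P[...,0]>.02)&(P[...,0]<.19)&(abs(P[...,1])<.14)&(P[...,2]>.05)
    q=P[r];A=np.c_[q[:,:2],np.ones(len(q))];k=np.linalg.lstsq(A,q[:,2],rcond=None)[0];print('tilt',np.arctan(k[0]),k,len(q))
E
```

```text
side0
365 213 [ 0.011 -0.171  0.046]
368 216 [ 0.    -0.172  0.042]
404 217 [-0.083 -0.173  0.121]
407 217 [-0.089 -0.174  0.126]
404 218 [-0.085 -0.172  0.119]
407 218 [-0.091 -0.173  0.125]
371 219 [-0.01  -0.172  0.039]
404 219 [-0.086 -0.171  0.118]
407 219 [-0.092 -0.172  0.123]
402 220 [-0.083 -0.171  0.11 ]
406 220 [-0.091 -0.171  0.12 ]
402 221 [-0.084 -0.172  0.107]
406 221 [-0.093 -0.169  0.118]
403 222 [-0.087 -0.172  0.106]
406 222 [-0.093 -0.171  0.113]
406 223 [-0.094 -0.172  0.109]
404 225 [-0.092 -0.173  0.098]
404 226 [-0.094 -0.171  0.097]
405 227 [-0.097 -0.172  0.096]
405 228 [-0.097 -0.175  0.089]
391 230 [-0.065 -0.187  0.035]
404 230 [-0.098 -0.171  0.086]
392 231 [-0.069 -0.185  0.036]
403 231 [-0.098 -0.169  0.083]
389 232 [-0.067 -0.174  0.04 ]
392 232 [-0.072 -0.181  0.038]
395 232 [-0.081 -0.171  0.058]
401 232 [-0.093 -0.173  0.07 ]
388 233 [-0.067 -0.17   0.039]
391 233 [-0.073 -0.173  0.043]
394 233 [-0.08  -0.172  0.052]
397 233 [-0.087 -0.169  0.062]
400 233 [-0.093 -0.172  0.066]
391 234 [-0.075 -0.17   0.044]
394 234 [-0.081 -0.171  0.049]
392 235 [
[... 1085 characters left out ...]
8  0.048]
405 228 [-0.097 -0.173  0.091]
392 229 [-0.066 -0.19   0.037]
403 229 [-0.096 -0.168  0.09 ]
392 230 [-0.068 -0.186  0.038]
395 230 [-0.072 -0.194  0.037]
389 231 [-0.064 -0.18   0.035]
392 231 [-0.069 -0.185  0.037]
395 231 [-0.074 -0.194  0.033]
404 231 [-0.099 -0.174  0.079]
390 232 [-0.069 -0.176  0.039]
393 232 [-0.073 -0.185  0.036]
399 232 [-0.09  -0.172  0.067]
402 232 [-0.096 -0.171  0.075]
389 233 [-0.069 -0.173  0.038]
392 233 [-0.076 -0.171  0.048]
395 233 [-0.083 -0.17   0.056]
398 233 [-0.089 -0.171  0.062]
389 234 [-0.071 -0.168  0.041]
392 234 [-0.077 -0.169  0.046]
395 234 [-0.083 -0.172  0.051]
tilt -0.0009832754403117689 [-0.00098328 -0.00068603  0.11270246] 1975
```

The panel tilt measures -0.001 rad and the brass positions match the start, so the pawl is in. I'll raise to about 0.265, which is past the 0.22 notch and well short of 0.43.

```bash
python3 -m handwheel '[[255,-0.01,0,0.7,0,0,0],[255,-0.06,-0.02,1.5,0,0,0],[255,-0.13,-0.04,2.4,0,0,0],[255,-0.24,-0.07,3.3,0,0,0],[255,-0.4,-0.11,4.2,0,0,0],[255,-0.57,-0.16,5.1,0,0,0],[255,-0.76,-0.21,5.9,0,0,0],[255,-0.76,-0.21,5.9,0,0,0],[255,-0.76,-0.21,5.9,0,0,0]]' >/dev/null;python3 st.py; python3 - <<'E'
from h import *
cap('side','s11')
E
cat > tilt.py <<'E'
import sys
from h import *
yaw=np.deg2rad(15.41);c,s=np.cos(yaw),np.sin(yaw)
for n in sys.argv[1:]:
    f=dict(np.load(f'pics/{n}.npz'));P=pts(f)-[.3745,-.0641,0];P=np.stack([P[...,0]*c+P[...,1]*s,-P[...,0]*s+P[...,1]*c,P[...,2]],-1)
    hsv=cv2.cvtColor(f['pixels'],cv2.COLOR_RGB2HSV)
    r=(hsv[...,1]>180)&((hsv[...,0]<6)|(hsv[...,0]>174))&(P[...,0]>.02)&(P[...,0]<.19)&(abs(P[...,1])<.14)&(P[...,2]>.05)
    q=P[r];A=np.c_[q[:,:2],np.ones(len(q))];k=np.linalg.lstsq(A,q[:,2],rcond=None)[0];print(n,'tilt',np.arctan(k[0]),len(q))
E
python3 tilt.py s11
```

```text
t12.28 th 0.282 r 0.2282 Ftan -3.70 Frad -1.38 Fy 0.05 w 0.0090 [-0.30033469 -0.03226545 -3.94291703]
s11 tilt 0.25969896407011744 2086
```

```bash
python3 -m handwheel '[[255,-0.1,-0.03,0.4,0,0,0],[255,-0.1,-0.03,0.4,0,0,0],[255,-0.1,-0.03,0.4,0,0,0]]' >/dev/null;python3 st.py; python3 -m handwheel '[[255,0.09,0.02,-0.4,0,0,0],[255,0.17,0.05,-0.8,0,0,0],[255,0.17,0.05,-0.8,0,0,0],[255,0.17,0.05,-0.8,0,0,0]]' >/dev/null;python3 st.py;python3 -m handwheel '[[255,0.04,0.01,-0.25,0,0,0],[255,0.06,0.02,-0.4,0,0,0],[255,0.06,0.02,-0.4,0,0,0]]' >/dev/null;python3 st.py
```

```text
t12.58 th 0.298 r 0.2283 Ftan -3.21 Frad -1.35 Fy 0.09 w 0.0089 [-0.35721614 -0.00415274 -3.46549286]
t12.92 th 0.260 r 0.2281 Ftan -2.61 Frad -0.03 Fy 0.48 w 0.0088 [ 0.48870342  0.63712179 -2.52849224]
t13.17 th 0.242 r 0.2280 Ftan -1.76 Frad 0.03 Fy -0.27 w 0.0087 [ 0.5015991  -0.1383328  -1.69857666]
```

True tilt is now about 0.221. I'll lower gently until the pawl takes the load.

```bash
python3 -m handwheel '[[255,0.02,0.01,-0.1,0,0,0],[255,0.04,0.01,-0.2,0,0,0],[255,0.04,0.01,-0.2,0,0,0]]' >/dev/null;python3 st.py;python3 -m handwheel '[[255,0.02,0.01,-0.1,0,0,0],[255,0.03,0.01,-0.15,0,0,0],[255,0.03,0.01,-0.15,0,0,0]]' >/dev/null;python3 st.py
```

```text
t13.42 th 0.235 r 0.2280 Ftan 1.34 Frad -1.45 Fy -0.11 w 0.0090 [-1.63492137 -0.56460645  0.96163693]
t13.67 th 0.231 r 0.2279 Ftan 3.92 Frad -2.61 Fy -0.23 w 0.0088 [-3.25594983 -1.13803572  3.21696256]
```

```bash
python3 - <<'E'
from h import *
cap('side','s12')
E
python3 tilt.py s12; python3 -m handwheel '[[165,0,0,0,0,0,0],[165,0,0,0,0,0,0],[165,0,0,0,0,0,0],[165,0,0,0,0,0,0],[165,0,0,0,0,0,0]]';python3 st.py; python3 - <<'E'
from h import *
cap('side','s13');cap('wrist','w13')
E
python3 tilt.py s13
```

```text
s12 tilt 0.20907025350776004 2060
clock: 14.13
position: [0.5884, -0.0049, 0.1049]
eef_rot: [0.001, 0.605, 0.796, 0.002]
force: [0.5, -0.5, -0.0]
gripper_width: 0.0302
t14.13 th 0.230 r 0.2280 Ftan -0.12 Frad 0.35 Fy -0.61 w 0.0302 [ 0.51598072 -0.49297153 -0.04127634]
s13 tilt 0.21728649299789143 2073
```

View pics/w13.png

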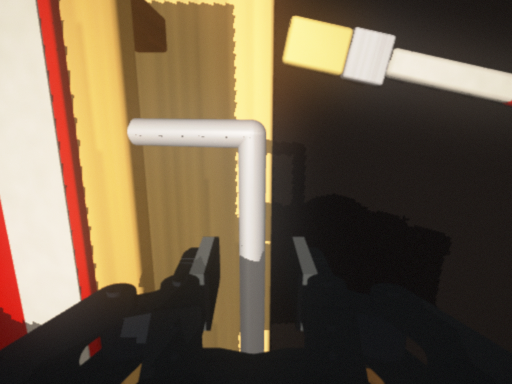

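The board sits at 0.217 with the fingers open and the bar clear of both pads (columns ~215 and 297, bar at 252). I'll retreat straight up.

```bash
python3 -m handwheel '[[165,0,0,1.5,0,0,0],[165,0,0,3,0,0,0],[165,0,0,5,0,0,0],[165,0,0,8,0,0,0],[165,0,0,11,0,0,0],[165,0,0,14,0,0,0],[165,0,0,17,0,0,0],[165,0,0,17,0,0,0],[165,0,0,17,0,0,0]]';python3 st.py; python3 - <<'E'
from h import *
cap('side','s14')
a=cv2.imread('pics/s14.png')
cv2.imwrite('pics/z14.png',cv2.resize(a[100:300,150:430],None,fx=2.8,fy=2.8,interpolation=cv2.INTER_CUBIC))
E
python3 tilt.py s14
```

```text
clock: 14.98
position: [0.5898, -0.0044, 0.2774]
eef_rot: [0.003, 0.605, 0.796, 0.003]
force: [0.9, 0.0, -1.5]
gripper_width: 0.03
t14.98 th 0.788 r 0.3167 Ftan -1.64 Frad -0.44 Fy -0.22 w 0.0300 [ 0.88119831  0.01463038 -1.46832345]
s14 tilt 0.21695449216285256 2010
```

View pics/z14.png

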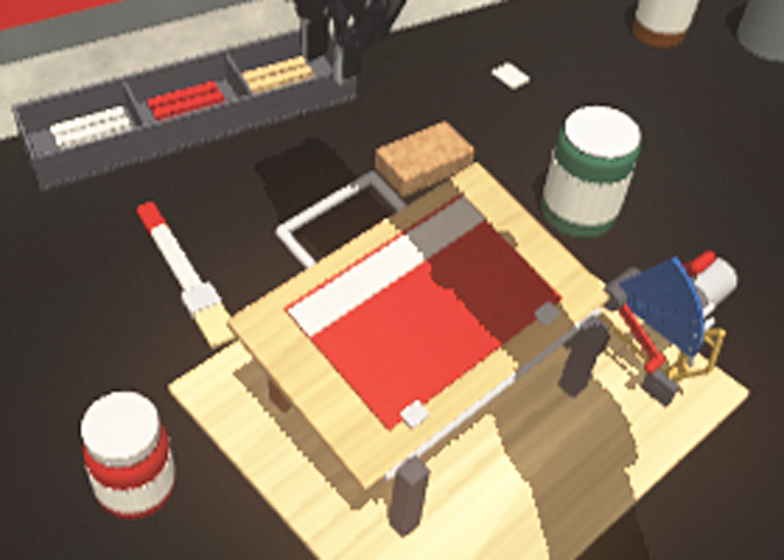

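The board rests at 0.217 with the pawl in and the gripper clear above the bar. The jar, tin, brush and block are where they started. I'm handing in.

```bash
python3 -c "
from rig import bot
print(bot.sign_off())"
```

```text
the job is handed in; nothing more can be done
None
```

The board is now resting on the pawl in its lowest notch, let go, and the job is handed in at about 15 s of the 64 s allowed. No verdict was reported.

**What I did**
- **Lift and press:** I gripped the bar and lifted the board to the end stop, which it met at about 1.06 rad. I pressed with roughly 5–6 N above the board's weight until the pawl flipped out.
- **Lower to flat:** I let the board down by hand at about 0.6 rad/s. It passed the notches freely.
- **Set in the notch:** I raised it about 0.06 rad past the lowest notch, set it down on the pawl, opened the fingers and moved straight up.

**What the checks showed**
- **Pawl out:** the brass reset bar measured 134 mm, against the expected 133 mm.
- **Flat:** the board's tilt measured about 0.00 rad, and the visible brass parts were back where they started, so I took the pawl as in. The end of the reset bar itself was not visible in that view.
- **Final tilt:** 0.217 rad, both just after release and after backing off.
- **Bystanders:** the last picture shows the jar, tin, brush and sanding block in place, judged by eye only.

**What disagreed**
- **Fingertip position:** the first grasp closed on nothing. The wrist depth image showed the fingertips about 29 mm higher than the reported tool position, so I went 29 mm lower and the bar was then held.
- **Tilt from the arm:** tilt worked out from the arm's position read about 0.02 rad high, so I relied on the camera for tilt.
- **Press at flat:** I pushed down with about 16 N for a moment when the board reached its flat rest, more than it needed.

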